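# Put the tin in the spice rack and slide the end stop up

### The arm

A 7-joint arm with a two-finger parallel gripper is mounted at the origin on a cart in front of the work surface, level with it; the furniture and walls round the work are solid. World frame = base frame: x ahead of the robot, y to its left, z up, the work surface at z = 0. Lengths are in m, angles in rad, forces in N, time in s.
With the tool pointing down it reaches from about 0.425 to 0.875 m from the base axis. Payload 4.7 kg.
Tool frame: the origin (TCP) lies between the finger pads; the fingertips stand robot.tips_ahead ahead of it and the grasp point (between the pads) lies 6 mm ahead of it (robot.tips_ahead is the distance from the TCP to the fingertips, in m); y points along the fingers, z is the direction in which the jaws open and shut, and the axes are right-handed (so a half turn about y gives the same grasp; the last joint's range is limited). The gripper opens to 85 mm and grips with 20 to 120 N. Pads are 22 mm wide; open, the fingers measure 114 mm over their backs; the gripper's body (76 mm by 85 mm) begins 54 mm behind the grasp point. The pads swing forward as they close: fully open they stand 13 mm farther back than shut.
Start: joints at [1.227, 0.321, -0.07, 1.45, 0.023, 1.371, -0.057], TCP at [0.228, -0.609, 0.235] pointing down, gripper open.
Joint ranges: [-2.86, 2.86], [-0.3, 2.09], [-1.38, 1.24], [0.06, 2.45], [-1.56, 4.7], [0.09, 2.05], [-2.69, 2.69]. Speed limits (rad/s): [2.57, 2.57, 3.14, 3.14, 3.14, 3.14, 3.14].

### API

Orientations are given as a unit quaternion [w, x, y, z].
In Python, from plant import sensors, optics, robot gives the robot as it stands.
- The arm moves only by the tool send_rows, never from a script. Its argument "series" is text: rows parted by semicolons, each of 5 numbers parted by spaces: the opening, from 0 (shut) to 1 (fully open), then the shift along the tool's x, y, z in m, then the turn about the tool's y in degrees. A call has 1 to 8 rows; each row shifts and turns the commanded pose from where the row before left it, along the tool's axes as they then stand; what a row does not reach is not made up. A row lasts 1/12 s, in which the tool goes at most 41.7 mm and 7.16 degrees, less where a joint would pass 70% of its speed; a pose out of reach is approached as far as the arm can. A call with a gripper value outside its range is refused whole. The fingers move at their own pace and stop on an object; the grip force is fixed at half the most. Time passes only in rows, so rows that do not move let the fingers close. It gives the time, the measured TCP pose, the force and the opening at its end, in the units of the state.
- sensors.state(): the state, without advancing time (a new reading comes with each control period).
- optics.snapshot(name): name is "side" or "top" or "wrist"; returns (picture, depth): 400x640x3 uint8, red, green, blue; 400x640 float32, m along the optical axis (not along the pixel's ray), 0 where there is no reading.
- optics.camera_params(name): a dict with "intrinsics" (3x3 intrinsics, pixels), "eye" and "rotation" of the camera in the world. Camera axes: x right, y up, looking along -z (the intrinsics and any distortion apply to the point x, -y, -z); pixel columns grow to the right and rows downward; lengths in m; the calibration is good to about 2 mm. A picture is of the moment at which its call begins: read the wrist's pose just before it. camera_params takes no time and is no camera call; for the wrist camera it gives the pose at the moment of the call.
- robot.close_job(): hands the job in, once; it reports no verdict.
The state is a dict: "time_s": time; "joint_positions": joint angles; "joint_velocities": joint speeds; "tau": joint torques, N m; "ee_pos": TCP position; "orientation": TCP orientation; "wrist_force": force on the tool from outside, world axes, zero at the start; "moment": the same for the moment, N m; "grip_width": finger opening in m.
Only numpy, scipy, OpenCV 4.12 (cv2) and the standard library are available. Lean on these libraries where they do the work, as an engineer would, in place of code of your own. Each camera call takes 0.05 s, during which the arm holds its last target.

### The job

Take the blue tin out of its dark wooden stand and stand it upright on the floor of the pale wooden spice rack, long side along the rack, between the two spice jars and the sliding black end stop with the red handle. Then slide the end stop along the rack until jars, tin and end stop all stand tight together against the rack's end wall. Never tip the tin over, and leave the grey mug and the pink yoghurt tub alone.

Things in the scene. Friction and masses are not known exactly. Their poses are not given: they have to be found in the camera images.
- rack: Fixed pale wooden spice rack, 370 mm long (y), 70 deep (x). Origin under its centre on the worktop; +x to the backboard (118 mm high), +y to the end wall (78 high) where the jars stand. Trough: x -25 to +25 mm, y -175 to +175 (end wall's face), floor 8 mm up; front lip 22 mm high. The tin fits only with its 44 mm across; no finger fits between tin and backboard: hold it there by its +-y end faces.
- rack_row (a point): Centre of the trough's floor, 8 mm above the rack's origin; axes as the rack's.
- end_stop (a joint): Slide of the black end stop along the rack's +y, in m: 0 = fully open, its pushing face at rack y = -105 mm; face at y = -105 mm + value; limit 0.160. Starts at 0 to 0.030 and stays where it is left (about 2 N friction). With jars and tin tight against the end wall it reads about 0.130.
- end_stop_handle (a point): Top of the end stop's red upright handle, 103 mm above the worktop; 14 mm thick along the rack (y), 30 mm across (x), free for 84 mm down to the stop's foot (top 19 mm above the worktop). It stands 48 mm behind (-y of) the pushing face, 31 mm clear of the pushing plate (79 mm high). Pinch it from above along the rack's y.
- stand: Fixed dark wooden stand that holds the tin at the start: floor 8 mm thick, 70 (x) by 84 (y) mm, with two cheeks on its +-y sides, 104 mm high above the worktop, 65 mm apart; open at +-x. Origin under its centre on the worktop. In it the tin can be held only by its broad faces (+-x), 44 mm apart.
- tin: Blue rectangular tin with a brass-coloured lid and a plain paper label on each broad face: 44 mm (its x) by 60 mm (its y) by 100 mm high, 0.2 kg. Origin at the centre of its underside, z up. Starts in the stand, axes as the stand's.
- jar_a: Round spice jar with a red cap, 45 mm across, 106 mm high, standing in the rack against the end wall. Origin at the centre of its underside.
- jar_b: Second round spice jar with a red cap, the same size, standing beside the first, nearer the end stop. Origin at the centre of its underside.
- mug: Dark grey mug, 84 mm across, 98 mm high, beside or behind the rack; origin at the centre of its underside. To be left alone.
- yoghurt: Pink yoghurt tub, 72 mm across, 71 mm high, to the right; origin at the centre of its underside. To be left alone.
Not all that is in view belongs to the job. There is more than one size of the jar_a; the job needs the smaller.

How it is judged:
On the way:
1. the tin stands in the rack's trough, released, between the jars and the end stop (x of tin in the frame of rack_row between -0.007 and 0.007 m and z of tin in the frame of rack_row between -0.004 and 0.006 m and angle between tin's own z axis and vertical below 0.1 rad and angle between the y axis of tin and the y axis of rack, either way round below 0.2 rad and y of tin in the frame of rack_row between -0.08 and 0.07 m and contact force between the fingers and tin below 0.3 N), for 0.2 s.
At the end, for the whole second after the job is handed in: Tin upright (0.1 rad) on the trough floor, within 7 mm of its centre line, its 60 mm width along the rack (0.2 rad), next to the jars, which stand upright in the row; the end stop closed up: joint 0.124 to 0.136 (gaps in the row under about 6 mm in all); at rest (x of tin in the frame of rack_row between -0.007 and 0.007 m and z of tin in the frame of rack_row between -0.004 and 0.006 m and angle between each of tin, jar_a, jar_b's own z axis and vertical below 0.1 rad and angle between the y axis of tin and the y axis of rack, either way round below 0.2 rad and x of jar_a in the frame of rack_row between -0.008 and 0.008 m and z of jar_a in the frame of rack_row between -0.004 and 0.006 m and x of jar_b in the frame of rack_row between -0.008 and 0.008 m and z of jar_b in the frame of rack_row between -0.004 and 0.006 m and y of tin in the frame of rack_row between 0.047 and 0.063 m and value of joint end_stop between 0.124 and 0.136 m and linear speed of tin below 0.02 m/s); the robot touches nothing.
It fails at once if the tin is tipped over (more than 0.7 rad) (angle between tin's own z axis and vertical above 0.7 rad).
It fails at once if the mug or the yoghurt tub is moved more than 30 mm (distance of any of mug, yoghurt from where it was at the start of the episode above 0.03 m).
It also fails if it takes over 61 s, if anything falls off the work surface, if the arm or the gripper's body presses on something with over 40 N, if the wrist force passes 120 N, or if a joint passes its speed limit or range.

## Working session

There is one attempt and no reset: what is moved stays moved. The work goes in short steps, Python scripts to look and compute and a tool call to move; the robot and the scene stay as the last step left them, time stands still between calls to the robot, and variables do not carry over. Pictures are saved under pics/ and viewed, and the job is handed in when it is done.

Besides the shell and the picture viewer there is one more tool, called after ">>>" as name(argument=value, ...), one argument or row to a line, values as JSON. send_rows: Moves the arm, as the interface text tells. Its arguments: {"type":"object","properties":{"series":{"type":"string"}},"required":["series"]}

```bash
ls; mkdir -p pics; cat > h.py <<'E'
import numpy as np,cv2
from plant import sensors,optics,robot
def snap(n,f):
    p=optics.camera_params(n); im,d=optics.snapshot(n)
    cv2.imwrite('pics/'+f+'.png',im[:,:,::-1]); np.savez('pics/'+f+'.npz',im=im,d=d,K=p['intrinsics'],e=p['eye'],R=p['rotation'])
    return im,d,p
def load(f):
    return np.load('pics/'+f+'.npz')
def cloud(f):
    z=load(f);d=z['d'];K=z['K'];h,w=d.shape
    u,v=np.meshgrid(np.arange(w),np.arange(h))
    P=np.stack([(u-K[0,2])/K[0,0]*d,-(v-K[1,2])/K[1,1]*d,-d],-1)
    W=P@np.array(z['R']).T+np.array(z['e']); W[d==0]=np.nan
    return W,z['im']
E
python3 - <<'E'
from h import *
s=sensors.state();print(s); print(robot.tips_ahead,dir(robot))
for n in ['side','top','wrist']:
    im,d,p=snap(n,n+'0');print(n,p)
E
```

```text
pics
{'time_s': 0.0, 'joint_positions': array([ 1.22713452,  0.32181819, -0.07007897,  1.45168683,  0.02258914,
        1.3707843 , -0.05691857]), 'joint_velocities': array([ 0.00068471, -0.001448  , -0.00055986, -0.00137727,  0.00079954,
       -0.00138603, -0.0014228 ]), 'tau': array([ 1.06464918e-04, -4.93580890e+01, -3.82190673e-01, -3.14332151e+01,
        1.30325279e-02,  1.14557522e-02, -2.54275363e-06]), 'ee_pos': array([ 0.22738421, -0.60836245,  0.23382062]), 'orientation': array([ 0.12566474, -0.12596719,  0.69648126, -0.69516508]), 'wrist_force': array([-0.2454502 ,  0.32038557,  1.48059914]), 'moment': array([-0.04091233,  0.03129756, -0.00538489]), 'grip_width': 0.08536810590319774}
0.025 ['PlanningError', '__class__', '__delattr__', '__dict__', '__dir__', '__doc__', '__eq__', '__format__', '__ge__', '__getattribute__', '__getstate__', '__gt__', '__hash__', '__init__', '__init_subclass__', '__le__', '__lt__', '__module__', '__ne__', '__new__', '__reduce__', '__reduce_ex__', '__repr__', '__setattr__', '__sizeof__', '__str__', '__subclasshook__', '__weakref__', 'close_job
[... 219 characters left out ...]
.82425582, 0.44409788]), 'rotation': array([-0.18207922, -0.13252839,  0.53582153,  0.81374362])}
top {'intrinsics': array([[386.7304146 ,   0.        , 317.50694405],
       [  0.        , 386.7304146 , 202.45339968],
       [  0.        ,   0.        ,   1.        ]]), 'eye': array([0.52037147, 0.10969408, 1.17383012]), 'rotation': array([ 0.71646614,  0.01786743, -0.0297201 , -0.69675946])}
wrist {'intrinsics': array([[283.75461387,   0.        , 316.65942947],
       [  0.        , 283.75461387, 204.57487262],
       [  0.        ,   0.        ,   1.        ]]), 'eye': array([ 0.30696261, -0.58109282,  0.37342308]), 'rotation': array([ 0.81047298, -0.13567269,  0.09467675, -0.56192773])}
```

```bash
python3 - <<'E'
s=open('h.py').read()
s=s.replace("@np.array(z['R']).T","@Rm(z['R']).T").replace("def snap","from scipy.spatial.transform import Rotation as Ro\ndef Rm(q):\n    q=np.array(q); return Ro.from_quat(q[[1,2,3,0]]).as_matrix()\ndef snap",1)
open('h.py','w').write(s)
E
python3 - <<'E'
from h import *
s=sensors.state();print(Rm(s['orientation']).round(3))
W,im=cloud('top0'); print(W[200,320],W[50,50],W[350,600])
E
```

```text
[[-0.937 -0.001  0.35 ]
 [-0.35   0.001 -0.937]
 [ 0.    -1.    -0.001]]
[0.60740384 0.08372672 0.00099755] [0.87604709 0.66258788 0.38208329] [ 0.18236322 -0.76300077  0.0087756 ]
```

View pics/top0.png

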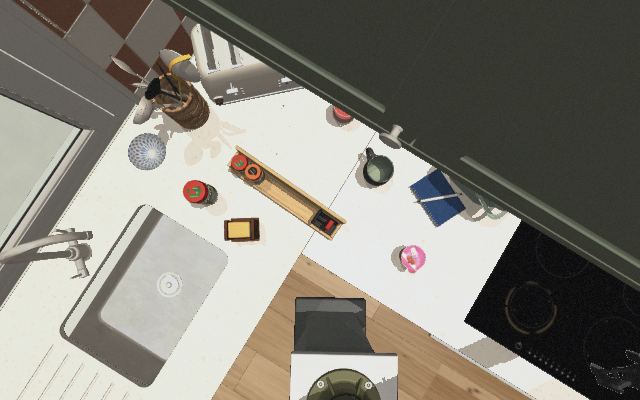

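View pics/side0.png

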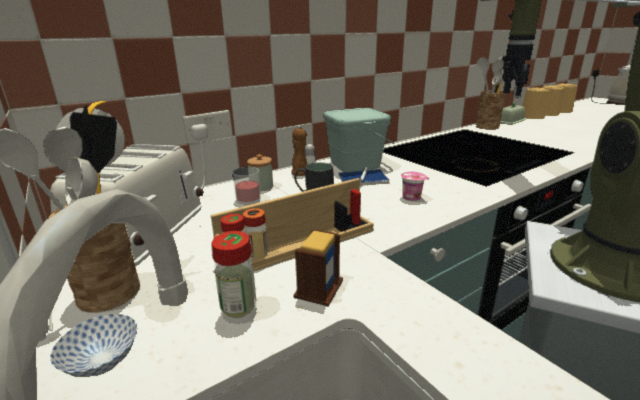

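```bash
python3 - <<'E'
from h import *
W,im=cloud('top0')
big=cv2.resize(im[130:255,170:360],None,fx=4,fy=4,interpolation=cv2.INTER_CUBIC)
cv2.imwrite('pics/topcrop.png',big[:,:,::-1])
for n,(u,v) in dict(jarA=(239,160),jarB=(253,172),bigjar=(196,191),tin=(240,229),stop=(324,218),handle=(330,226),mug=(378,168),yog=(412,258),cab=(450,150),cab2=(385,115)).items(): print(n,W[v,u].round(3))
def rect(mask,n):
    P=W[mask][:,:2]; r=cv2.minAreaRect((P*1000).astype(np.float32)); print(n,len(P),r); return r
u,v=np.meshgrid(np.arange(640),np.arange(400))
z=W[...,2]
roi=(u>215)&(u<265)&(v>210)&(v<248)
rect(roi&(z>0.092)&(z<.12),'tin+cheek top')
hsv=cv2.cvtColor(im,cv2.COLOR_RGB2HSV)
print(im[229,236:262:3],z[229,220:264:3].round(3))
m=roi&(z>0.103)&(z<.115)&(hsv[...,2]>130);rect(m,'tin lid')
roi=(u>225)&(u<350)&(v>140)&(v<245)
rect(roi&(z>0.11)&(z<.122),'backboard')
b=W[roi&(z>0.112)&(z<.122)]; print(np.nanmedian(b[:,2]))
E
```

```text
jarA [0.703 0.313 0.112]
jarB [0.671 0.273 0.115]
bigjar [0.611 0.417 0.146]
tin [0.514 0.303 0.107]
stop [0.552 0.071 0.022]
handle [0.529 0.056 0.1  ]
mug [ 0.71  -0.09   0.008]
yog [ 0.444 -0.182  0.067]
cab [ 0.63  -0.074  0.666]
cab2 [nan nan nan]
tin+cheek top 519 ((512.1139526367188, 307.4561462402344), (55.188133239746094, 83.00118255615234), 3.6497514247894287)
[[228 193 108]
 [228 194 109]
 [229 197 111]
 [229 197 110]
 [229 194 110]
 [ 96  65  48]
 [ 45  32  22]
 [ 44  26  19]
 [230 222 211]] [ 0.004  0.     0.104  0.109  0.103  0.108  0.11   0.109  0.111  0.107
  0.096  0.105  0.058 -0.003 -0.001]
tin lid 337 ((512.0983276367188, 307.36016845703125), (41.117401123046875, 58.29174041748047), 1.5867390632629395)
backboard 935 ((554.7969970703125, 224.223876953125), (367.8350830078125, 213.3349151611328), 57.0682373046875)
0.11613505193483165
```

View pics/topcrop.png

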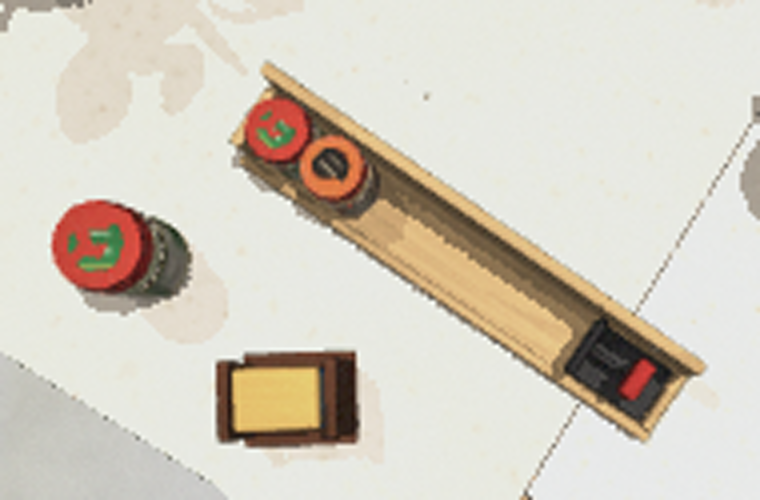

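View pics/wrist0.png

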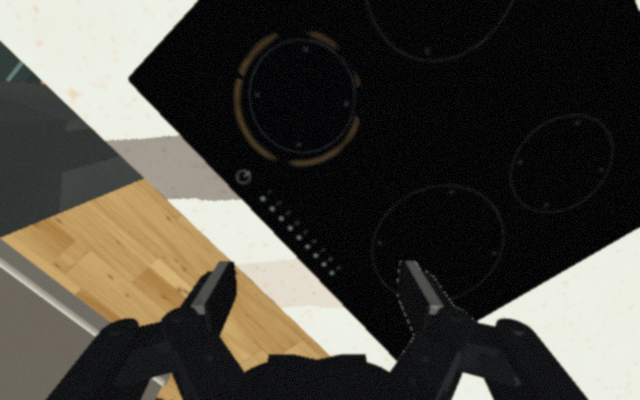

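```bash
python3 - <<'E'
from h import *
z=load('top0');K=z['K'];R=Rm(z['R']);e=z['e']
def atz(u,v,h):
    d=R@np.array([(u-K[0,2])/K[0,0],-(v-K[1,2])/K[1,1],-1]); return (e+d*(h-e[2])/d[2])
# crop px -> px
c=lambda x,y:(170+(x+.5)/4-.5,130+(y+.5)/4-.5)
pts={'bbTopBackFar(y+)':(267,62,.118),'bbTopBackNear':(706,367,.118),'jarA top':(278,130,.106),'jarB top':(334,168,.106),
'handle':(638,378,.103),'wallcornerfront near floor':(640,440,.022),'lidTL':(231,369,.1),'lidTR':(323,367,.1),'lidBL':(236,433,.1),'lidBR':(324,430,.1)}
for n,(x,y,h) in pts.items(): print(n,atz(*c(x,y),h).round(4))
W,im=cloud('top0')
hsv=cv2.cvtColor(im,cv2.COLOR_RGB2HSV)
u,v=np.meshgrid(np.arange(640),np.arange(400))
roi=(u>225)&(u<350)&(v>140)&(v<245)
zz=W[...,2]
m=roi&(hsv[...,1]<150)&(zz>.108)&(zz<.125)
P=W[m][:,:2]
# restrict line
d=np.array([.5606,.828])
x0,y0=np.median(P,0);
for i in range(4):
    l=cv2.fitLine(P.astype(np.float32),cv2.DIST_HUBER,0,.001,.001).ravel()
    n=np.array([-l[1],l[0]]); r=(P-l[2:])@n; P=P[abs(r)<max(.008,.03/(i+1)**2)]
t=(P-l[2:])@l[:2]; r=(P-l[2:])@n
print(l,np.degrees(np.arctan2(l[1],l[0])),len(P),t.min(),t.max(),np.percentile(r,[2,50,98]))
print('ends',l[2:]+l[:2]*t.min(),l[2:]+l[:2]*t.max())
E
```

```text
bbTopBackFar(y+) [0.7436 0.3207 0.118 ]
bbTopBackNear [0.5422 0.0134 0.118 ]
jarA top [0.6986 0.3135 0.106 ]
jarB top [0.6732 0.2737 0.106 ]
handle [0.5337 0.0589 0.103 ]
wallcornerfront near floor [0.4888 0.0525 0.022 ]
lidTL [0.5322 0.3401 0.1   ]
lidTR [0.5353 0.2769 0.1   ]
lidBL [0.4883 0.3348 0.1   ]
lidBR [0.4919 0.2745 0.1   ]
[0.5426395  0.8399657  0.6371405  0.16548625] 57.136497 491 -0.1793803936244526 0.18845339720672327 [-5.01131017e-03  5.42801838e-05  4.63438238e-03]
ends [0.53980163 0.01481287] [0.73940277 0.32378064]
```

```bash
python3 - <<'E'
from h import *
W,im=cloud('top0')
# occupancy grid of worktop, 2cm
P=W.reshape(-1,3);P=P[~np.isnan(P[:,0])]
print('    y:',[f'{y:.2f}' for y in np.arange(.40,.0,-.02)])
for x in np.arange(.70,.36,-.02):
    r=[]
    for y in np.arange(.40,.0,-.02):
        q=P[(abs(P[:,0]-x)<.01)&(abs(P[:,1]-y)<.01)][:,2]
        r.append(f'{np.median(q)*1000:5.0f}' if len(q) else '  .  ')
    print(f'{x:.2f}',' '.join(r))
E
cat > plan.py <<'E'
import sys
from h import *
# usage: plan.py x y z yaw(deg of tool z) open nrows ; from measured state
def plan(x,y,z,yaw,op,n,p0=None,y0=None):
    s=sensors.state();R=Rm(s['orientation'])
    if p0 is None: p0=s['ee_pos']
    if y0 is None: y0=np.degrees(np.arctan2(R[1,2],R[0,2]))
    dy=(yaw-y0+180)%360-180
    out=[]
    D=(np.array([x,y,z])-p0)/n
    for i in range(n):
        a=np.radians(y0+dy*i/n)
        zt=np.array([np.cos(a),np.sin(a),0]);xt=np.array([np.sin(a),-np.cos(a),0])
        out.append(f'{op:g} {D@xt:.4f} {-D[2]:.4f} {D@zt:.4f} {-dy/n:.2f}')
    print('step mm',np.linalg.norm(D)*1000,'turn',dy/n)
    for i in range(0,n,8): print('; '.join(out[i:i+8]))
if __name__=='__main__':
    a=[float(v) for v in sys.argv[1:]]
    plan(*a[:5],int(a[5]))
E
python3 plan.py 0.44 -0.20 0.28 -30 1 12
```

```text
y: ['0.40', '0.38', '0.36', '0.34', '0.32', '0.30', '0.28', '0.26', '0.24', '0.22', '0.20', '0.18', '0.16', '0.14', '0.12', '0.10', '0.08', '0.06', '0.04', '0.02']
0.70     0     0     1    78   114   114   114   116     2    -0     0     0     0    -0     0    -1     0   612   787   822
0.68     0     0     0    20   106   113   115   112    66   116     1     0    -0    -1     0     0     0     1     0   811
0.66     0     1    -0    -0     2    21   114    74     8    11   116     1     0    -0    -0     0     0     0     0   625
0.64     6     0     0     0    -1     0    13    10     8     8     8    58   116     1    -1    -1     0    -0     0     0
0.62   106     0    -0    -1    -0     1     0     2    11     8     8     8    10   115     5     1     0     0    -0     0
0.60    99     0     0     0     0     0     1    -0    -0     8     9     8     8     9    32   115    -0    -0     0     0
0.58     3     1     1     1     0     1     0     1     0    -0     2    10     9     9     8     9   110   114     0    -0
0.56     0     0     1    -0     0     1    -1     0    -1   
[... 931 characters left out ...]
0     0
0.40  -203   .      -1    -0     0     0    -0     0    -1     0     0    -0     0  -902   .     .      -2    -1    -0    -1
0.38  -199    -0    -0     0    -0     0     0     0    -0     0     0    -1  -898  -904   .     .     .     .      -1    -1
step mm 38.56148310398689 turn 3.291437972882219
1 -0.0285 -0.0038 -0.0257 -3.29; 1 -0.0299 -0.0038 -0.0240 -3.29; 1 -0.0313 -0.0038 -0.0222 -3.29; 1 -0.0325 -0.0038 -0.0204 -3.29; 1 -0.0336 -0.0038 -0.0185 -3.29; 1 -0.0346 -0.0038 -0.0166 -3.29; 1 -0.0355 -0.0038 -0.0145 -3.29; 1 -0.0363 -0.0038 -0.0125 -3.29
1 -0.0369 -0.0038 -0.0104 -3.29; 1 -0.0375 -0.0038 -0.0082 -3.29; 1 -0.0379 -0.0038 -0.0061 -3.29; 1 -0.0382 -0.0038 -0.0039 -3.29
```

>>> send_rows(
  series="1 -0.0285 -0.0038 -0.0257 -3.3; 1 -0.03 -0.0038 -0.024 -3.3; 1 -0.0313 -0.0038 -0.0222 -3.3; 1 -0.0325 -0.0038 -0.0204 -3.3; 1 -0.0336 -0.0038 -0.0185 -3.3; 1 -0.0346 -0.0038 -0.0166 -3.3; 1 -0.0355 -0.0038 -0.0145 -3.3; 1 -0.0363 -0.0038 -0.0125 -3.3",
)

```text
time_s: 0.82
ee_pos: [0.3696, -0.3346, 0.2653]
orientation: [-0.282, 0.282, -0.648, 0.648]
wrist_force: [0.7, -0.5, 0.8]
grip_width: 0.0854
```

>>> send_rows(
  series="1 -0.0369 -0.0038 -0.0104 -3.3; 1 -0.0375 -0.0038 -0.0082 -3.3; 1 -0.0379 -0.0038 -0.0061 -3.3; 1 -0.0382 -0.0038 -0.0039 -3.3",
)

```text
time_s: 1.15
ee_pos: [0.4402, -0.1983, 0.2807]
orientation: [-0.355, 0.355, -0.611, 0.612]
wrist_force: [1.2, 0.6, -0.6]
grip_width: 0.0853
```

```bash
python3 plan.py 0.50 0.22 0.28 2 1 12
```

```text
step mm 35.214186473580526 turn 2.6454986467887003
1 -0.0327 0.0001 -0.0130 -2.65; 1 -0.0333 0.0001 -0.0114 -2.65; 1 -0.0338 0.0001 -0.0099 -2.65; 1 -0.0342 0.0001 -0.0083 -2.65; 1 -0.0346 0.0001 -0.0067 -2.65; 1 -0.0348 0.0001 -0.0051 -2.65; 1 -0.0350 0.0001 -0.0035 -2.65; 1 -0.0352 0.0001 -0.0019 -2.65
1 -0.0352 0.0001 -0.0003 -2.65; 1 -0.0352 0.0001 0.0014 -2.65; 1 -0.0351 0.0001 0.0030 -2.65; 1 -0.0349 0.0001 0.0046 -2.65
```

>>> send_rows(
  series="1 -0.0327 0 -0.013 -2.65; 1 -0.0333 0 -0.0114 -2.65; 1 -0.0338 0 -0.0099 -2.65; 1 -0.0342 0 -0.0083 -2.65; 1 -0.0346 0 -0.0067 -2.65; 1 -0.0348 0 -0.0051 -2.65; 1 -0.035 0 -0.0035 -2.65; 1 -0.0352 0 -0.0019 -2.65",
)

```text
time_s: 1.82
ee_pos: [0.4802, 0.0802, 0.2805]
orientation: [-0.461, 0.461, -0.536, 0.536]
wrist_force: [1.2, 0.1, -0.2]
grip_width: 0.0851
```

>>> send_rows(
  series="1 -0.0352 0 -0.0003 -2.65; 1 -0.0352 0 0.0014 -2.65; 1 -0.0351 0 0.003 -2.65; 1 -0.0349 0 0.0046 -2.65; 1 0 0 0 0; 1 0 0 0 0",
)

```text
time_s: 2.32
ee_pos: [0.4998, 0.2205, 0.28]
orientation: [-0.509, 0.51, -0.491, 0.49]
wrist_force: [0.3, -0.7, -0.7]
grip_width: 0.0855
```

```bash
python3 - <<'E'
from h import *
snap('wrist','wrist1')
W,im=cloud('wrist1')
z=W[...,2]
u,v=np.meshgrid(np.arange(640),np.arange(400))
m=(z>.1)&(z<.12)&(W[...,0]<.56)&(W[...,0]>.45)&(W[...,1]>.25)&(W[...,1]<.37)
hsv=cv2.cvtColor(im,cv2.COLOR_RGB2HSV)
for nm,mm in (('all',m),('lid',m&(hsv[...,2]>130)&(z>.104))):
    print(nm,mm.sum(),cv2.minAreaRect((W[mm][:,:2]*1000).astype(np.float32)),np.median(W[mm][:,2]))
E
```

```text
all 3481 ((512.695068359375, 306.6127624511719), (55.80533218383789, 83.09622955322266), 3.568969964981079) 0.10788615754570607
lid 2259 ((514.6824951171875, 300.52783203125), (43.343448638916016, 70.73579406738281), 6.413749694824219) 0.10840356654466032
```

View pics/wrist1.png

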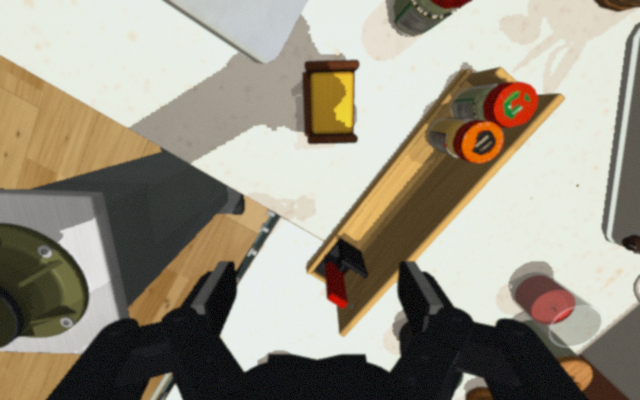

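```bash
python3 - <<'E'
from h import *
W,im=cloud('wrist1');z=W[...,2]
hsv=cv2.cvtColor(im,cv2.COLOR_RGB2HSV)
m=(z>.09)&(z<.125)&(W[...,0]<.56)&(W[...,0]>.45)&(W[...,1]>.25)&(W[...,1]<.37)
lid=m&(hsv[...,0]>20)&(hsv[...,2]>70)&(hsv[...,1]>100)
lid=cv2.morphologyEx(lid.astype(np.uint8),cv2.MORPH_OPEN,np.ones((3,3)))>0
print(lid.sum(),cv2.minAreaRect((W[lid][:,:2]*1000).astype(np.float32)))
# stand outline by pixel rays at z=.108
Z=load('wrist1');K=Z['K'];R=Rm(Z['R']);e=Z['e']
def atz(u,v,h):
    d=R@np.array([(u-K[0,2])/K[0,0],-(v-K[1,2])/K[1,1],-1]); return (e+d*(h-e[2])/d[2])
ys,xs=np.nonzero(lid); r=cv2.minAreaRect(np.stack([xs,ys],1).astype(np.float32)); b=cv2.boxPoints(r)
Q=np.array([atz(*q,.108) for q in b]); print(b.round(1)); print(Q.round(4),Q.mean(0))
# rack: backboard top
P=W[(z>.113)&(z<.123)&(hsv[...,1]<170)&(W[...,0]>.5)&(W[...,1]<.35)&(W[...,1]>0)][:,:2]
d0=np.array([.545,.838]);n0=np.array([.838,-.545]);
k=(P-[.6135,.186])@n0; P=P[(k>.02)&(k<.045)]
r=cv2.minAreaRect((P*1000).astype(np.float32));print('bb',len(P),r)
l=cv2.fitLine(P.astype(np.float32),cv2.DIST_HUBER,0,.001,.001).ravel();print(l,np.degrees(np.arctan2(l[1],l[0])))
th=np.arctan2(l[1],l[0]); d=np.array([np.cos(th),np.sin(th)]);n=np.array([d[1],-d[0]])
C=np.array([.6135,.186])
def loc(Q): return np.stack([(Q[:,:2]-C)@n,(Q[:,:2]-C)@d,Q[:,2]],1)
L=loc(W.reshape(-1,3)).reshape(W.shape)
bb=L[(z>.112)&(z<.124)&(abs(L[...,0]-.03)<.02)&(hsv[...,1]<170)&(abs(L[...,1])<.2)]
print('bb x pct',np.percentile(bb[:,0],[1,5,50,95,99]),'y',np.percentile(bb[:,1],[.2,1,99,99.8]))
fl=L[(abs(z-.008)<.004)&(abs(L[...,0])<.04)&(L[...,1]>-.03)&(L[...,1]<.06)]
print('floor x',np.percentile(fl[:,0],[1,5,50,95,99]))
lip=L[(abs(z-.022)<.003)&(abs(L[...,0]+.03)<.015)&(abs(L[...,1])<.1)]
print('lip x',np.percentile(lip[:,0],[2,10,50,90,98]))
red=(hsv[...,1]>150)&((hsv[...,0]<12)|(hsv[...,0]>170))&(hsv[...,2]>90)
h=L[red&(abs(z-.103)<.004)&(L[...,1]<0)&(abs(L[...,0])<.05)]; print('handle top',len(h),h.min(0),h.max(0),np.median(h,0))
for nm,a,bb_ in (('A',.12,.2),('B',.07,.145)):
    j=L[red&(abs(z-.114)<.004)&(L[...,1]>.05)&(abs(L[...,0])<.05)]
    
print('jar caps',len(j),np.percentile(j[:,1],[0.5,99.5]),np.percentile(j[:,0],[.5,99.5]))
st=L[(abs(z-.079)<.004)&(abs(L[...,0])<.03)&(L[...,1]<-.05)]; print('plate top',len(st),np.percentile(st[:,1],[5,50,95]))
E
```

```text
2028 ((512.9815063476562, 306.5726623535156), (41.54499053955078, 58.66473388671875), 3.7528839111328125)
[[312.  72.]
 [352.  72.]
 [352. 132.]
 [312. 132.]]
[[0.4911 0.3352 0.108 ]
 [0.531  0.3367 0.108 ]
 [0.5357 0.2785 0.108 ]
 [0.493  0.2769 0.108 ]] [0.51269061 0.30681133 0.108     ]
bb 2950 ((640.33544921875, 169.0331573486328), (368.19842529296875, 11.077223777770996), 56.9565315246582)
[0.5441449  0.8389912  0.6625344  0.20674525] 57.033745
bb x pct [0.0121422  0.02691443 0.02961936 0.0355793  0.03636418] y [-0.1816654  -0.17721025  0.18128488  0.18330212]
floor x [-0.03164557 -0.0304222   0.00288452  0.02628079  0.02823666]
lip x [-0.03075373 -0.03023044 -0.02752896 -0.02415036 -0.02310027]
handle top 169 [-0.01220286 -0.15610357  0.09904767] [ 0.01561117 -0.14376233  0.10490226] [ 0.00211236 -0.14855433  0.10306438]
jar caps 1386 [0.08476268 0.17223625] [-0.01927612  0.0246077 ]
plate top 473 [-0.16154567 -0.10879591 -0.06231941]
```

```bash
python3 - <<'E'
from plan import *
plan(.5128,.3066,.18,3.6,1,4)
print('then down .092')
E
```

```text
step mm 33.497098904138234 turn 0.40473698152344184
1 -0.0220 0.0250 0.0039 -0.40; 1 -0.0219 0.0250 0.0040 -0.40; 1 -0.0219 0.0250 0.0042 -0.40; 1 -0.0219 0.0250 0.0043 -0.40
then down .092
```

>>> send_rows(
  series="1 -0.022 0.025 0.0039 -0.4; 1 -0.022 0.025 0.004 -0.4; 1 -0.022 0.025 0.0042 -0.4; 1 -0.022 0.025 0.0043 -0.4; 1 0 0 0 0; 1 0 0 0 0",
)

```text
time_s: 2.87
ee_pos: [0.5126, 0.3051, 0.1787]
orientation: [-0.514, 0.516, -0.485, 0.484]
wrist_force: [0.3, 0.6, 0.5]
grip_width: 0.085
```

```bash
python3 plan.py .5128 .3066 .088 3.6 1 4
```

```text
step mm 22.678136677735125 turn 0.029576511783709236
1 -0.0004 0.0227 0.0001 -0.03; 1 -0.0004 0.0227 0.0001 -0.03; 1 -0.0004 0.0227 0.0001 -0.03; 1 -0.0004 0.0227 0.0001 -0.03
```

>>> send_rows(
  series="1 -0.0004 0.0227 0 0; 1 -0.0004 0.0227 0 0; 1 -0.0004 0.0227 0 0; 1 -0.0004 0.0227 0 0; 1 0 0 0 0; 0 0 0 0 0; 0 0 0 0 0; 0 0 0 0 0",
)

```text
time_s: 3.53
ee_pos: [0.5148, 0.3082, 0.0921]
orientation: [0.516, -0.514, 0.484, -0.486]
wrist_force: [0.1, 0.2, 0.2]
grip_width: 0.0512
```

>>> send_rows(
  series="0 0 0 0 0; 0 0 0 0 0; 0 0 0 0 0; 0 0 0 0 0",
)

```text
time_s: 3.87
ee_pos: [0.5143, 0.3085, 0.0922]
orientation: [0.516, -0.514, 0.484, -0.485]
wrist_force: [-1.2, -2.2, 5.9]
grip_width: 0.0428
```

>>> send_rows(
  series="0 0 -0.01 0 0; 0 0 -0.025 0 0; 0 0 -0.03 0 0; 0 0 -0.03 0 0; 0 0 -0.03 0 0; 0 0 0 0 0; 0 0 0 0 0",
)

```text
time_s: 4.45
ee_pos: [0.514, 0.3091, 0.2175]
orientation: [0.517, -0.514, 0.484, -0.485]
wrist_force: [-0.6, 0.0, -1.5]
grip_width: 0.0429
```

```bash
python3 - <<'E'
from h import *
print(sensors.state()['ee_pos'],sensors.state()['grip_width'])
snap('side','side1')
E
```

```text
[0.51401207 0.30913181 0.21747001] 0.042890513248206856
```

View pics/side1.png

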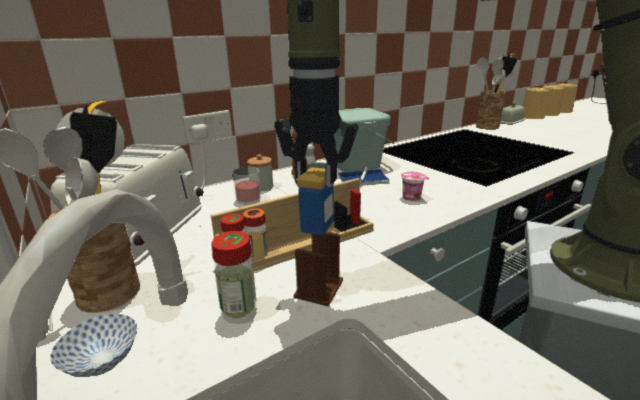

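```bash
python3 plan.py .48 .165 .2 -33 0 7
```

```text
step mm 21.11799763687097 turn -5.215293505454521
0 0.0201 0.0022 -0.0060 5.22; 0 0.0206 0.0022 -0.0041 5.22; 0 0.0209 0.0022 -0.0022 5.22; 0 0.0210 0.0022 -0.0003 5.22; 0 0.0209 0.0022 0.0016 5.22; 0 0.0207 0.0022 0.0035 5.22; 0 0.0203 0.0022 0.0053 5.22
```

>>> send_rows(
  series="0 0.0201 0.0022 -0.006 5.22; 0 0.0206 0.0022 -0.0041 5.22; 0 0.0209 0.0022 -0.0022 5.22; 0 0.021 0.0022 -0.0003 5.22; 0 0.0209 0.0022 0.0016 5.22; 0 0.0207 0.0022 0.0035 5.22; 0 0.0203 0.0022 0.0053 5.22; 0 0 0 0 0",
)

```text
time_s: 5.17
ee_pos: [0.4785, 0.1592, 0.1969]
orientation: [-0.332, 0.337, -0.622, 0.624]
wrist_force: [0.6, -1.1, -2.0]
grip_width: 0.0425
```

>>> send_rows(
  series="0 0 0.03 0 0; 0 0 0.03 0 0; 0 0 0.03 0 0; 0 0 0.015 0 0; 0 0 0 0 0; 0 0 0 0 0",
)

```text
time_s: 5.67
ee_pos: [0.4787, 0.1651, 0.093]
orientation: [0.336, -0.339, 0.622, -0.621]
wrist_force: [1.1, 0.0, -1.0]
grip_width: 0.0432
```

>>> send_rows(
  series="0 0 0.003 0 0; 0 0 0.003 0 0; 0 0 0 0 0; 0 0 0 0 0",
)

```text
time_s: 6.0
ee_pos: [0.4805, 0.1651, 0.0889]
orientation: [-0.338, 0.337, -0.621, 0.622]
wrist_force: [-0.2, -1.1, -1.7]
grip_width: 0.0427
```

>>> send_rows(
  series="0 0 0.002 0 0; 0 0 0 0 0; 0 0 0 0 0",
)

```text
time_s: 6.25
ee_pos: [0.4801, 0.165, 0.0864]
orientation: [-0.337, 0.337, -0.621, 0.622]
wrist_force: [-0.4, -0.5, -2.0]
grip_width: 0.0429
```

>>> send_rows(
  series="0 0 0.0015 0 0; 0 0 0 0 0; 0 0 0 0 0",
)

```text
time_s: 6.5
ee_pos: [0.48, 0.165, 0.0847]
orientation: [0.337, -0.337, 0.622, -0.622]
wrist_force: [-0.0, -0.6, -1.9]
grip_width: 0.0426
```

>>> send_rows(
  series="0 0 0.0015 0 0; 0 0 0 0 0; 0 0 0 0 0",
)

```text
time_s: 6.75
ee_pos: [0.4802, 0.1652, 0.0842]
orientation: [-0.337, 0.337, -0.621, 0.622]
wrist_force: [-2.7, -1.2, 6.1]
grip_width: 0.0429
```

>>> send_rows(
  series="1 0 0 0 0; 1 0 0 0 0; 1 0 0 0 0; 1 0 0 0 0; 1 0 0 0 0; 1 0 0 0 0; 1 0 0 0 0; 1 0 -0.01 0 0",
)

```text
time_s: 7.42
ee_pos: [0.4786, 0.1645, 0.092]
orientation: [0.336, -0.338, 0.622, -0.621]
wrist_force: [-0.2, -0.8, -0.6]
grip_width: 0.0855
```

>>> send_rows(
  series="1 0 -0.03 0 0; 1 0 -0.035 0 0; 1 0 -0.035 0 -6; 1 0 0 0 -7; 1 0 0 0 -7; 1 0 0 0 -7; 1 0 0 0 -7; 1 0 0 0 -7",
)

```text
time_s: 8.08
ee_pos: [0.4801, 0.1652, 0.1942]
orientation: [0.535, -0.535, 0.462, -0.463]
wrist_force: [-0.6, -0.1, 0.1]
grip_width: 0.0854
```

>>> send_rows(
  series="1 0 0 0 -7; 1 0 0 0 -7; 1 0 0 0 -7; 1 0 0 0 -7; 1 0 0 0 -7; 1 0 0 0 -7; 1 0 0 0 -7; 1 0 0 0 0",
)

```text
time_s: 8.75
ee_pos: [0.4801, 0.1652, 0.194]
orientation: [0.678, -0.678, 0.2, -0.2]
wrist_force: [-0.2, -0.6, 0.1]
grip_width: 0.0854
```

```bash
python3 - <<'E'
from h import *
s=sensors.state();R=Rm(s['orientation']);print(s['ee_pos'],np.degrees(np.arctan2(R[1,2],R[0,2])))
snap('wrist','wrist2');snap('top','top2')
for f in('wrist2','top2'):
    W,im=cloud(f);z=W[...,2]
    hsv=cv2.cvtColor(im,cv2.COLOR_RGB2HSV)
    m=(abs(z-.1)<.01)&(np.hypot(W[...,0]-.48,W[...,1]-.165)<.06)&(hsv[...,0]>18)&(hsv[...,0]<40)&(hsv[...,1]>90)
    print(f,m.sum())
    if m.sum()>50: print(cv2.minAreaRect((W[m][:,:2]*1000).astype(np.float32)),np.median(z[m]))
E
```

```text
[0.48011117 0.16516285 0.1939763 ] 57.14702097380465
wrist2 3147
((477.77984619140625, 165.79403686523438), (58.073875427246094, 42.5281867980957), 57.22705841064453) 0.10040034830914893
top2 0
```

View pics/wrist2.png

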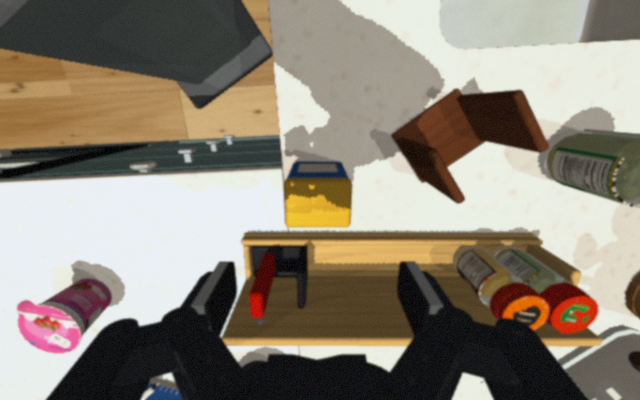

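```bash
python3 plan.py .478 .166 .08 57.1 1 5
```

```text
step mm 22.75958294364393 turn 0.06734525517506426
1 -0.0005 0.0228 -0.0001 -0.07; 1 -0.0005 0.0228 -0.0001 -0.07; 1 -0.0005 0.0228 -0.0001 -0.07; 1 -0.0005 0.0228 -0.0001 -0.07; 1 -0.0005 0.0228 -0.0001 -0.07
```

>>> send_rows(
  series="1 -0.0005 0.0228 0 0; 1 -0.0005 0.0228 0 0; 1 -0.0005 0.0228 0 0; 1 -0.0005 0.0228 0 0; 1 -0.0005 0.021 0 0; 1 0 0 0 0; 0 0 0 0 0; 0 0 0 0 0",
)

```text
time_s: 9.52
ee_pos: [0.4788, 0.1668, 0.0823]
orientation: [0.678, -0.678, 0.201, -0.202]
wrist_force: [0.5, 0.2, -0.1]
grip_width: 0.064
```

>>> send_rows(
  series="0 0 0 0 0; 0 0 0 0 0; 0 0 0 0 0; 0 0 0 0 0; 0 0 0 0 0",
)

```text
time_s: 9.93
ee_pos: [0.4796, 0.1668, 0.083]
orientation: [0.678, -0.677, 0.2, -0.202]
wrist_force: [-1.5, -0.5, 7.1]
grip_width: 0.0585
```

>>> send_rows(
  series="0 0 -0.01 0 0; 0 0 -0.025 0 0; 0 0 -0.035 0 0; 0 0 -0.035 0 0; 0 0 -0.01 0 0; 0 0 0 0 0; 0 0 0 0 0",
)

```text
time_s: 10.52
ee_pos: [0.4778, 0.166, 0.196]
orientation: [-0.678, 0.678, -0.201, 0.201]
wrist_force: [-0.5, -0.2, -2.3]
grip_width: 0.0589
```

```bash
python3 - <<'E'
from h import *
s=sensors.state();R=Rm(s['orientation']);print(s['ee_pos'],np.degrees(np.arctan2(R[1,2],R[0,2])))
snap('wrist','wrist3')
f='wrist3'
W,im=cloud(f);z=W[...,2]
d=np.array([.5446,.8387]);n=np.array([.8387,-.5446]);C=s['ee_pos'][:2]
lx=(W[...,:2]-C)@n; ly=(W[...,:2]-C)@d
hsv=cv2.cvtColor(im,cv2.COLOR_RGB2HSV)
m=(z>.18)&(z<.24)&(np.hypot(lx,ly)<.06)&(hsv[...,0]>18)&(hsv[...,0]<40)&(hsv[...,1]>90)
print(m.sum(),np.median(z[m]),np.percentile(lx[m],[1,99]),np.percentile(ly[m],[1,99]),cv2.minAreaRect((W[m][:,:2]*1000).astype(np.float32)))
b=(hsv[...,0]>95)&(hsv[...,0]<125)&(hsv[...,1]>100)&(np.hypot(lx,ly)<.06)&(z>.1)
print('blue',b.sum(),np.percentile(lx[b],[2,50,98]),np.percentile(z[b],[2,50,98]))
E
```

```text
[0.47775652 0.16602001 0.19599131] 56.93529614851227
9562 0.2132662842618562 [-0.02167655  0.02076133] [-0.03037388  0.02773147] ((480.0702819824219, 169.4219512939453), (82.35952758789062, 44.59481430053711), 56.86946487426758)
blue 3710 [-0.02121471 -0.02000313  0.00910901] [0.12655259 0.19325304 0.28429282]
```

View pics/wrist3.png

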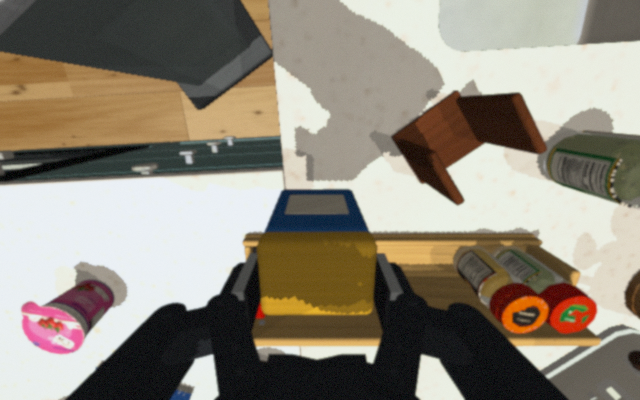

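```bash
python3 - <<'E'
from h import *
d=np.array([.5446,.8387]);n=np.array([.8387,-.5446]);C=np.array([.6152,.1852])
for f in('wrist2','wrist3','wrist1'):
    W,im=cloud(f);z=W[...,2];lx=(W[...,:2]-C)@n; ly=(W[...,:2]-C)@d
    hsv=cv2.cvtColor(im,cv2.COLOR_RGB2HSV)
    def pr(nm,m,a,ps=(1,10,50,90,99)): 
        if m.sum()>10: print(f,nm,m.sum(),(np.percentile(a[m],ps)*1000).round(1))
    pr('floor x',(abs(z-.008)<.004)&(abs(lx)<.045)&(ly>-.04)&(ly<.06),lx)
    pr('floor z',(abs(lx)<.015)&(ly>-.04)&(ly<.06),z)
    pr('bbface x',(z>.03)&(z<.1)&(lx>.01)&(lx<.045)&(ly>-.05)&(ly<.06),lx)
    pr('bbtop x',(abs(z-.118)<.004)&(lx>.0)&(lx<.06)&(ly>-.1)&(ly<.06),lx)
    pr('liptop x',(abs(z-.022)<.002)&(lx<-.0)&(lx>-.06)&(ly>-.04)&(ly<.06),lx)
    red=(hsv[...,1]>150)&((hsv[...,0]<14)|(hsv[...,0]>170))&(hsv[...,2]>90)
    pr('caps x',red&(abs(z-.114)<.004)&(ly>.06)&(abs(lx)<.05),lx);pr('caps y',red&(abs(z-.114)<.004)&(ly>.06)&(abs(lx)<.05),ly)
    pr('handle y',red&(abs(z-.103)<.006)&(ly<-.06)&(abs(lx)<.05),ly);pr('handle x',red&(abs(z-.103)<.006)&(ly<-.06)&(abs(lx)<.05),lx)
    # angle
    for r in ((-.1,-.04),(0,.08)):
        m=(z>.03)&(z<.1)&(lx>.01)&(lx<.045)&(ly>r[0])&(ly<r[1]); print('bbface seg',r,m.sum(),np.median(lx[m]) if m.sum() else None)
E
```

```text
wrist2 floor x 2329 [-33.6 -32.1  -2.5  19.6  26.1]
wrist2 floor z 1434 [ 7.1  7.7  8.7  9.5 10.2]
wrist2 bbface x 1921 [24.5 25.  25.6 26.2 26.7]
wrist2 bbtop x 1045 [24.6 25.4 27.7 32.4 34. ]
wrist2 liptop x 446 [-32.7 -32.1 -29.7 -26.7 -26.1]
wrist2 caps x 1545 [-21.1 -18.2  -3.1  14.6  24.9]
wrist2 caps y 1545 [ 84.7 102.1 141.6 163.8 170.3]
wrist2 handle y 347 [-157.9 -156.3 -150.6 -145.6 -144.5]
wrist2 handle x 347 [-13.8 -12.3  -1.3  10.1  13.6]
bbface seg (-0.1, -0.04) 2151 0.025640240492803383
bbface seg (0, 0.08) 590 0.025496762619897292
wrist3 floor x 1499 [-33.7 -32.   -4.5  19.2  26.9]
wrist3 floor z 919 [ 7.1  7.8  8.7  9.5 10.1]
wrist3 bbface x 849 [24.5 25.  25.6 26.2 26.7]
wrist3 bbtop x 705 [24.6 25.4 27.6 32.2 33.6]
wrist3 liptop x 376 [-32.8 -32.1 -29.4 -26.2 -25.5]
wrist3 caps x 1692 [-21.1 -17.7  -1.2  16.4  25.4]
wrist3 caps y 1692 [ 84.8  94.  138.5 163.3 170.2]
wrist3 handle y 78 [-153.5 -152.3 -149.2 -146.7 -145.7]
wrist3 handle x 78 [-4.1  0.6  7.7 13.  14.9]
bbface seg (-0.1, -0.04) 603 0.02568642686159846
bbface seg (0, 0.08) 867 0.02552057269629618
wrist1 floor x 2195 [-33.5 -19.2   1.   21.9  26.4]
wrist1 floor z 1284 [ 6.8  7.6  8.6  9.7 10.6]
wrist1 bbface x 2198 [24.6 25.  25.5 26.  26.4]
wrist1 bbtop x 1039 [24.8 25.6 28.2 32.8 34.5]
wrist1 liptop x 358 [-32.8 -32.  -29.2 -26.2 -25. ]
wrist1 caps x 1761 [-21.  -17.7  -1.1  16.1  22. ]
wrist1 caps y 1761 [ 85.3  99.1 142.8 165.  170.9]
wrist1 handle y 170 [-156.2 -153.9 -148.8 -145.1 -144.4]
wrist1 handle x 170 [-13.7 -11.    0.4  10.9  13.8]
bbface seg (-0.1, -0.04) 1019 0.025588926802755287
bbface seg (0, 0.08) 1717 0.02549988003070964
```

```bash
python3 plan.py .6157 .1848 .22 57 0 6
```

```text
step mm 23.709585593570427 turn 0.00938228837680318
0 0.0176 -0.0042 0.0153 -0.01; 0 0.0176 -0.0042 0.0153 -0.01; 0 0.0176 -0.0042 0.0153 -0.01; 0 0.0177 -0.0042 0.0153 -0.01; 0 0.0177 -0.0042 0.0153 -0.01; 0 0.0177 -0.0042 0.0153 -0.01
```

>>> send_rows(
  series="0 0.0176 -0.0042 0.0153 0; 0 0.0176 -0.0042 0.0153 0; 0 0.0177 -0.0042 0.0153 0; 0 0.0177 -0.0042 0.0153 0; 0 0.0177 -0.0042 0.0153 0; 0 0.0177 -0.0042 0.0153 0; 0 0 0 0 0; 0 0 0 0 0",
)

```text
time_s: 11.23
ee_pos: [0.6163, 0.1855, 0.218]
orientation: [-0.678, 0.678, -0.203, 0.199]
wrist_force: [-0.4, -0.3, -2.1]
grip_width: 0.0587
```

```bash
python3 - <<'E'
from plan import *
snap('wrist','wrist4')
s=sensors.state();R=Rm(s['orientation']);print(s['ee_pos'],np.degrees(np.arctan2(R[1,2],R[0,2])))
d=np.array([.5446,.8387]);n=np.array([.8387,-.5446]);C=np.array([.6152,.1852])
W,im=cloud('wrist4');z=W[...,2];lx=(W[...,:2]-C)@n; ly=(W[...,:2]-C)@d
hsv=cv2.cvtColor(im,cv2.COLOR_RGB2HSV)
m=(z>.22)&(z<.25)&(abs(ly)<.028)&(hsv[...,0]>18)&(hsv[...,0]<40)&(hsv[...,1]>90)
print(m.sum(),np.median(z[m]),np.percentile(lx[m],[1,99]),np.percentile(ly[m],[1,99]))
b=(hsv[...,0]>95)&(hsv[...,0]<125)&(hsv[...,1]>100)&(abs(ly)<.03)&(z>.1)&(abs(lx+.02)<.01)
print('blue face',b.sum(),np.percentile(lx[b],[2,50,98]),np.percentile(z[b],[2,98]))
m=(z>.03)&(z<.1)&(lx>.01)&(lx<.045)&(abs(ly)<.1);print('bbface',m.sum(),np.median(lx[m]))
plan(.6157,.1848,.12,57,0,4)
E
```

```text
[0.61544777 0.1856932  0.21850529] 57.01127772280708
9047 0.23527428983367438 [-0.0208634   0.02088013] [-0.0273897   0.02732802]
blue face 2625 [-0.02072756 -0.02003061 -0.01376303] [0.14531942 0.30786156]
bbface 2099 0.02562024951273867
step mm 24.62741646224887 turn -0.0028194307017699316
0 0.0002 0.0246 -0.0002 0.00; 0 0.0002 0.0246 -0.0002 0.00; 0 0.0002 0.0246 -0.0002 0.00; 0 0.0002 0.0246 -0.0002 0.00
```

View pics/wrist4.png

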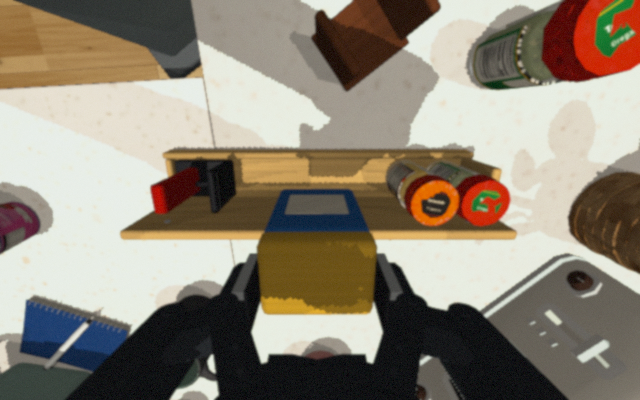

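>>> send_rows(
  series="0 0 0.025 0 0; 0 0 0.025 0 0; 0 0 0.025 0 0; 0 0 0.02 0 0; 0 0 0 0 0; 0 0 0 0 0",
)

```text
time_s: 11.78
ee_pos: [0.6149, 0.185, 0.1249]
orientation: [-0.677, 0.679, -0.202, 0.2]
wrist_force: [0.7, 0.4, -1.4]
grip_width: 0.0584
```

>>> send_rows(
  series="0 0 0.015 0 0; 0 0 0 0 0; 0 0 0 0 0",
)

```text
time_s: 12.03
ee_pos: [0.6166, 0.1854, 0.1113]
orientation: [-0.678, 0.678, -0.201, 0.201]
wrist_force: [-0.2, -0.4, -1.5]
grip_width: 0.0586
```

>>> send_rows(
  series="0 0 0.006 0 0; 0 0 0.004 0 0; 0 0 0 0 0; 0 0 0 0 0",
)

```text
time_s: 12.37
ee_pos: [0.6168, 0.1854, 0.1011]
orientation: [-0.678, 0.678, -0.201, 0.201]
wrist_force: [-0.1, 0.9, -1.5]
grip_width: 0.0587
```

>>> send_rows(
  series="0 -0.0005 0.004 0 0; 0 0 0.003 0 0; 0 0 0 0 0; 0 0 0 0 0",
)

```text
time_s: 12.7
ee_pos: [0.6162, 0.1857, 0.0939]
orientation: [-0.678, 0.678, -0.201, 0.201]
wrist_force: [0.6, -0.7, -1.8]
grip_width: 0.0582
```

>>> send_rows(
  series="0 0 0.002 0 0; 0 0 0 0 0; 0 0 0 0 0",
)

```text
time_s: 12.95
ee_pos: [0.6164, 0.1858, 0.0922]
orientation: [-0.678, 0.678, -0.201, 0.201]
wrist_force: [0.2, -0.6, -1.6]
grip_width: 0.0581
```

>>> send_rows(
  series="0 0 0.0015 0 0; 0 0 0 0 0; 0 0 0 0 0",
)

```text
time_s: 13.2
ee_pos: [0.6167, 0.1859, 0.0911]
orientation: [0.678, -0.678, 0.201, -0.201]
wrist_force: [-0.4, -0.3, 0.6]
grip_width: 0.0588
```

>>> send_rows(
  series="0 0 0.001 0 0; 0 0 0 0 0; 0 0 0 0 0",
)

```text
time_s: 13.45
ee_pos: [0.6167, 0.186, 0.0911]
orientation: [-0.678, 0.678, -0.201, 0.201]
wrist_force: [-3.0, -1.6, 6.4]
grip_width: 0.0585
```

>>> send_rows(
  series="1 0 0 0 0; 1 0 0 0 0; 1 0 0 0 0; 1 0 0 0 0; 1 0 0 0 0; 1 0 0 0 0; 1 0 -0.01 0 0; 1 0 -0.03 0 0",
)

```text
time_s: 14.12
ee_pos: [0.6137, 0.1843, 0.1262]
orientation: [-0.676, 0.679, -0.204, 0.198]
wrist_force: [-0.4, -1.8, 0.4]
grip_width: 0.0853
```

>>> send_rows(
  series="1 0 -0.035 0 0; 1 0 -0.035 0 0; 1 0 0 -0.03 0; 0.4 0 0 -0.04 0; 0.4 0 0 -0.04 0; 0.4 0 0 -0.04 0; 0.4 0 0 0 0; 0.4 0 0 0 0",
)

```text
time_s: 14.78
ee_pos: [0.5343, 0.0566, 0.2005]
orientation: [-0.676, 0.678, -0.202, 0.204]
wrist_force: [0.5, 0.8, 0.9]
grip_width: 0.034
```

```bash
cat > meas.py <<'E'
from plan import *
d=np.array([.5446,.8387]);n=np.array([.8387,-.5446]);C=np.array([.6156,.1849])
def meas(f,cam='wrist'):
    snap(cam,f)
    W,im=cloud(f);z=W[...,2];lx=(W[...,:2]-C)@n; ly=(W[...,:2]-C)@d
    hsv=cv2.cvtColor(im,cv2.COLOR_RGB2HSV)
    def pr(nm,m):
        print(nm,m.sum(),*[(np.percentile(a[m],(1,50,99))*1000).round(1) for a in (lx,ly,z)] if m.sum()>10 else [])
    inr=(abs(lx)<.035)&(abs(ly)<.19)
    pr('lid',inr&(abs(z-.108)<.006)&(hsv[...,0]>18)&(hsv[...,0]<40)&(hsv[...,1]>90)&(lx<.0225))
    red=(hsv[...,1]>150)&((hsv[...,0]<14)|(hsv[...,0]>170))&(hsv[...,2]>90)
    pr('caps',inr&red&(abs(z-.114)<.004)&(ly>.05)); pr('handle',inr&red&(abs(z-.103)<.004)&(ly<.05))
    pr('plate top',inr&(abs(z-.079)<.003)&(hsv[...,2]<70)&(abs(lx)<.02))
    s=sensors.state();R=Rm(s['orientation']);p=s['ee_pos'];print('tcp',p,'local',(p[:2]-C)@n,(p[:2]-C)@d,'yaw',np.degrees(np.arctan2(R[1,2],R[0,2])),s['wrist_force'].round(1))
E
python3 -c "
from meas import *
meas('wrist5')"
```

```text
lid 3405 [-21.   -1.5  21.5] [-30.5  -2.8  27.6] [102.6 108.4 109.9]
caps 730 [-21.4   1.6  20.6] [ 84.1  96.9 120.4] [112.4 114.6 116.2]
handle 314 [-7.9  3.  13.5] [-157.7 -151.4 -145.1] [100.3 103.1 104.8]
plate top 486 [-19.8  -2.8  19.4] [-154.9 -108.3  139.3] [76.2 79.  81.8]
tcp [0.53488956 0.05919826 0.20073401] local 0.0007653202192866513 -0.14938095449491082 yaw 56.82759582686067 [-0.1  0.7 -0.4]
```

View pics/wrist5.png

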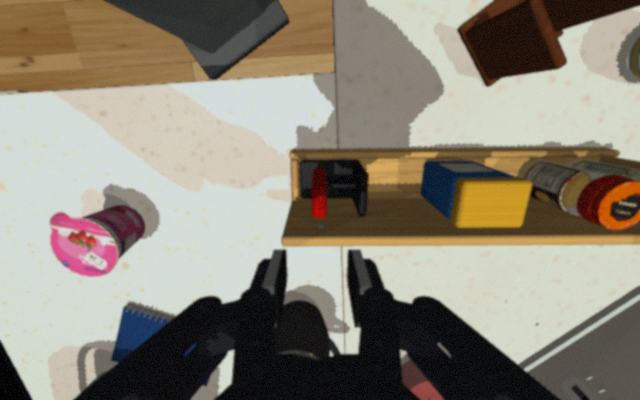

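>>> send_rows(
  series="0.4 -0.0005 0.02 -0.002 -0.2; 0.4 0 0.03 0 0; 0.4 0 0.03 0 0; 0.4 0 0.017 0 0; 0.4 0 0 0 0; 0.4 0 0 0 0",
)

```text
time_s: 15.33
ee_pos: [0.5332, 0.0609, 0.1027]
orientation: [0.679, -0.678, 0.199, -0.198]
wrist_force: [-0.1, 0.7, 0.1]
grip_width: 0.0342
```

>>> send_rows(
  series="0 0 0 0 0; 0 0 0 0 0; 0 0 0 0 0; 0 0 0 0 0; 0 0 0 0 0; 0 0 0 0 0",
)

```text
time_s: 15.83
ee_pos: [0.5346, 0.0597, 0.1047]
orientation: [0.679, -0.678, 0.199, -0.201]
wrist_force: [-0.9, 1.4, 6.7]
grip_width: 0.0102
```

>>> send_rows(
  series="0 0 0 0 0; 0 0 0 0.004 0; 0 0 0 0.008 0; 0 0 0 0.01 0; 0 0 0 0.01 0; 0 0 0 0.01 0; 0 0 0 0.01 0; 0 0 0 0 0",
)

```text
time_s: 16.5
ee_pos: [0.5634, 0.1042, 0.1048]
orientation: [0.679, -0.678, 0.198, -0.201]
wrist_force: [0.1, 2.2, 6.7]
grip_width: 0.0105
```

```bash
python3 -c "
from meas import *
meas('wrist6')"
```

```text
lid 7878 [-21.2  -2.9  21.1] [-30.4  -2.8  27.3] [102.6 108.3 109.8]
caps 0
handle 468 [-13.3  -0.   13.8] [-102.1  -97.8  -93.4] [101.7 103.4 104.8]
plate top 931 [-19.8  -2.9  19.4] [-99.8 -54.9 -27.6] [76.1 79.1 81.9]
tcp [0.56324794 0.10407398 0.10474692] local 0.00011017457559176517 -0.09629971209371059 yaw 57.22606469255617 [1.4 2.  6.2]
```

View pics/wrist6.png

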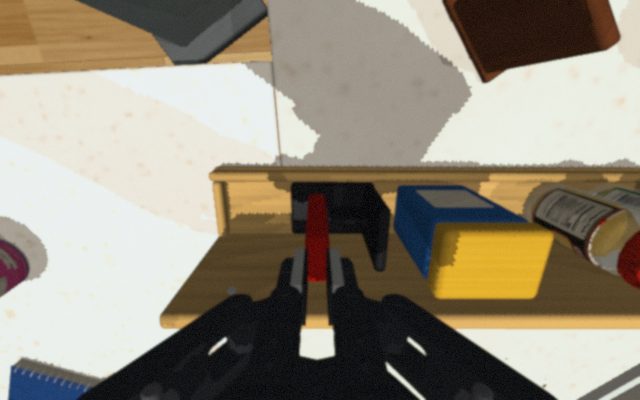

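>>> send_rows(
  series="0 0 0 0.008 0; 0 0 0 0.006 0; 0 0 0 0.004 0; 0 0 0 0.004 0; 0 0 0 0.004 0; 0 0 0 0.004 0; 0 0 0 0.004 0; 0 0 0 0.004 0",
)

```text
time_s: 17.22
ee_pos: [0.5825, 0.1336, 0.1047]
orientation: [-0.678, 0.679, -0.2, 0.201]
wrist_force: [-4.0, -1.8, 10.0]
grip_width: 0.0101
```

>>> send_rows(
  series="0 0 0 0.005 0; 0 0 0 0.005 0; 0 0 0 0.005 0; 0 0 0 0.005 0; 0 0 0 0.004 0; 0 0 0 0.002 0; 0 0 0 0 0",
)

```text
time_s: 17.8
ee_pos: [0.5969, 0.1559, 0.1047]
orientation: [-0.678, 0.678, -0.199, 0.201]
wrist_force: [-2.4, -1.3, 8.1]
grip_width: 0.0104
```

```bash
python3 -c "
from meas import *
meas('wrist7')"
```

```text
lid 7828 [-21.2  -3.   20.9] [11.9 39.9 69.7] [102.8 108.4 109.9]
caps 2228 [-21.4   0.4  21. ] [ 84.2 112.5 140.2] [110.3 114.5 115.9]
handle 517 [-12.9   0.2  13.7] [-40.3 -36.3 -31.6] [101.8 103.5 104.7]
plate top 868 [-19.9  -2.9  19.2] [-40.8   6.3  15. ] [76.1 79.  81.8]
tcp [0.59687823 0.15590544 0.10476175] local 8.848992285709822e-05 -0.03451361329467032 yaw 57.13463667346676 [-2.6 -0.3  9. ]
```

View pics/wrist7.png

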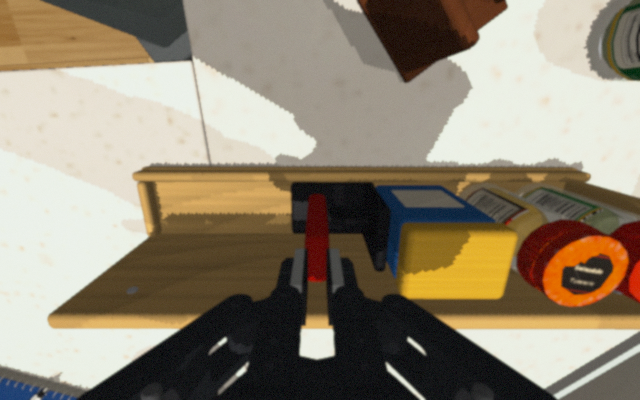

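>>> send_rows(
  series="0 0 0 0.003 0; 0 0 0 0.003 0; 0 0 0 0.002 0; 0 0 0 0.001 0; 0 0 0 0 0",
)

```text
time_s: 18.27
ee_pos: [0.6016, 0.1632, 0.1048]
orientation: [-0.678, 0.678, -0.199, 0.201]
wrist_force: [-2.1, -1.2, 8.6]
grip_width: 0.0103
```

>>> send_rows(
  series="0 0 0 0.001 0; 0 0 0 0.001 0; 0 0 0 0 0",
)

```text
time_s: 18.52
ee_pos: [0.6026, 0.1648, 0.1047]
orientation: [-0.678, 0.678, -0.2, 0.201]
wrist_force: [-2.9, -2.2, 9.1]
grip_width: 0.0101
```

>>> send_rows(
  series="0 0 0 0.001 0; 0 0 0 0.001 0; 0 0 0 0 0",
)

```text
time_s: 18.77
ee_pos: [0.6036, 0.1662, 0.1048]
orientation: [-0.678, 0.679, -0.2, 0.201]
wrist_force: [-3.5, -1.5, 9.1]
grip_width: 0.0103
```

>>> send_rows(
  series="0 0 0 0.001 0; 0 0 0 0 0; 0 0 0 0 0",
)

```text
time_s: 19.02
ee_pos: [0.604, 0.1669, 0.1047]
orientation: [-0.678, 0.679, -0.2, 0.201]
wrist_force: [-2.8, -2.1, 9.8]
grip_width: 0.0103
```

>>> send_rows(
  series="0 0 0 0.001 0; 0 0 0 0 0; 0 0 0 0 0",
)

```text
time_s: 19.27
ee_pos: [0.6045, 0.1677, 0.1047]
orientation: [-0.678, 0.679, -0.2, 0.201]
wrist_force: [-3.6, -2.7, 8.4]
grip_width: 0.0102
```

```bash
python3 -c "
from meas import *
meas('wrist8')"
```

```text
lid 7843 [-21.1  -3.   20.9] [25.8 53.9 83.8] [102.7 108.4 109.8]
caps 3242 [-21.3   0.6  21.1] [ 86.7 128.2 153.3] [110.6 114.7 116.3]
handle 506 [-13.1  -0.4  13.6] [-26.3 -22.3 -17.7] [101.8 103.4 104.9]
plate top 878 [-19.7  -2.6  19.4] [-27.   20.3  28.9] [76.  79.1 81.8]
tcp [0.60448326 0.16767301 0.1047472 ] local 5.820979785838185e-05 -0.02050245328412524 yaw 57.10632968287224 [-4.4 -2.5  9.8]
```

>>> send_rows(
  series="0 0 0 0.001 0; 0 0 0 0 0; 0 0 0 0 0",
)

```text
time_s: 19.57
ee_pos: [0.6047, 0.1679, 0.1047]
orientation: [-0.677, 0.679, -0.2, 0.201]
wrist_force: [-5.3, -3.4, 11.4]
grip_width: 0.0101
```

>>> send_rows(
  series="0 0 0 0.001 0; 0 0 0 0 0; 0 0 0 0 0",
)

```text
time_s: 19.82
ee_pos: [0.6047, 0.1679, 0.1047]
orientation: [-0.676, 0.68, -0.2, 0.2]
wrist_force: [-6.6, -4.8, 12.1]
grip_width: 0.0107
```

>>> send_rows(
  series="0 0 0 -0.001 0; 0 0 0 0 0; 0.4 0 0 0 0; 0.4 0 0 0 0; 0.4 0 0 0 0; 0.4 0 0 0 0; 0.4 0 0 0 0; 0.4 0 -0.01 0 0",
)

```text
time_s: 20.48
ee_pos: [0.6034, 0.169, 0.111]
orientation: [-0.678, 0.679, -0.201, 0.199]
wrist_force: [-0.9, -1.0, 0.4]
grip_width: 0.0341
```

>>> send_rows(
  series="0.4 0 -0.03 0 0; 0.4 0 -0.035 0 0; 0.4 0 -0.035 0 0; 0.4 0 0 0 0; 0.4 0 0 0 0",
)

```text
time_s: 20.9
ee_pos: [0.6061, 0.1706, 0.2162]
orientation: [0.679, -0.677, 0.198, -0.202]
wrist_force: [0.0, -0.6, -0.3]
grip_width: 0.0344
```

```bash
python3 -c "
from meas import *
meas('wrist9')
snap('side','side9')"
```

```text
lid 2880 [-20.9  -1.6  20.7] [26.3 54.9 84.2] [103.2 108.4 110. ]
caps 2182 [-21.3  -1.6  20.2] [ 87.4 138.7 171.8] [111.8 114.8 116.6]
handle 322 [-9.8  1.5 13.7] [-28.2 -22.5 -15.9] [100.  103.2 105. ]
plate top 352 [-19.9  -2.3  19.8] [-26.2  20.5 111. ] [76.1 79.1 81.5]
tcp [0.60511501 0.16986313 0.2140172 ] local -0.0006046848277847215 -0.01832154887864983 yaw 57.168882278841096 [-0.7  0.2  0. ]
```

View pics/wrist9.png

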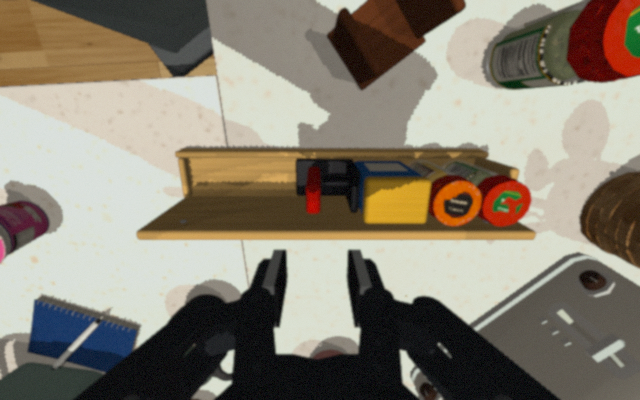

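View pics/side9.png

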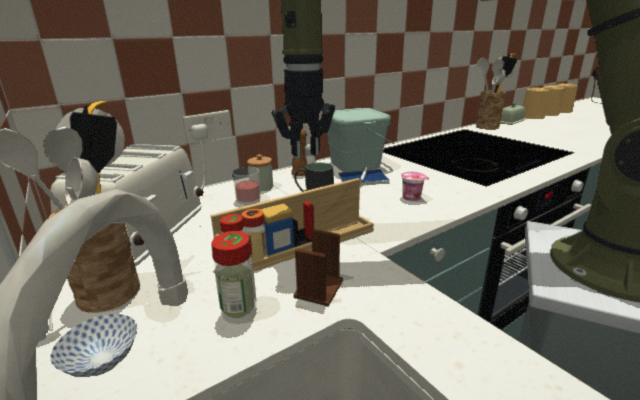

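The row is tight: lid at (395,195), caps at (456,203) and (505,202), handle at (315,190) in the wrist view. Measured tin y is about 55 mm and the stop value about 0.130. The tool is clear, so I'm handing in the job.

```bash
python3 -c "
from h import *
print(robot.close_job())"
```

```text
the job is handed in; nothing more can be done
None
```

The tin is in the rack and the row is closed up. I handed the job in at about 21 s of the 61 s; it reports no verdict.

**What I did:** I lifted the tin out of the stand by its broad faces and set it upright on the worktop. I regripped it by its ±y end faces and lowered it onto the trough floor, then let go. I then pinched the red handle and slid the end stop until it no longer moved and the push force rose to about 8 N. I released it and raised the gripper clear.

**Last checks (wrist camera, about 2 mm uncertainty):**

| Item | Measured | Required |
|---|---|---|
| Tin position along the rack | y ≈ 55 mm | 47 to 63 mm |
| Tin offset from the centre line | within about 1 mm | 7 mm |
| Tin lid height above the worktop | 108 mm, so it stands on the floor | 104 to 114 mm |
| Jar cap height above the worktop | about 114 mm, both level and in line | 110 to 120 mm |
| End stop joint | about 0.130 | 0.124 to 0.136 |

- **Tool clear:** the measured force was near zero after release, with the gripper about 100 mm above the handle.
- **Mug and tub:** I never touched them. I only compared them by eye in the side view and did not re-measure them.
- **Disagreements:** while I held the tin over the rack, its front face measured about 2 mm off from what the lid edges gave. The gripper also read about 10 mm on the 14 mm handle. Neither affected the result.

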